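# Hang the salvage pail on the hook stand

## Robot

A 6-joint arm with a two-finger parallel gripper is mounted at the origin on the work surface. World frame = base frame: x ahead of the robot, y to its left, z up, the work surface at z = 0. Lengths are in m, angles in rad, forces in N, time in s.
With the tool pointing down it reaches from about 0.375 to 0.9 m from the base axis. Payload 3.1 kg.
Tool frame: the origin (TCP) lies on the centre line of the jaws, within the pads' length; the fingertips stand robot.tip_reach ahead of it and the grasp point (between the pads) lies 8 mm behind it (robot.tip_reach is the distance from the TCP to the fingertips, in m); z points along the fingers, y is the line along which they close (so a half turn about z gives the same grasp; the last joint's range is limited). The gripper opens to 87 mm and grips with 3 to 60 N. Pads are 19 mm wide; open, the fingers measure 117 mm over their backs; the gripper's body (75 mm by 190 mm) begins 51 mm behind the grasp point.
Start: joints at [1.095, 0.527, 1.433, -0, 1.181, -0.178], TCP at [0.183, 0.597, 0.234] pointing down, gripper open.
Joint ranges: [-3.08, 3.08], [-0.75, 2.2], [0.22, 2.44], [-1.43, 4.57], [0, 2.65], [-2.85, 2.85]. Speed limits (rad/s): [2.79, 2.79, 3.14, 3.14, 3.14, 3.14].

## Interface

Orientations are given as a unit quaternion [x, y, z, w].
In Python, from rig import robot gives the robot as it stands.
- The arm moves only by the tool jog_arm, never from a script. Its argument "motion" is one flat list of numbers, 7 for each row, row after row: the shift along the tool's x, y, z scaled (see below), then the turn, a rotation vector about the tool's x, y, z scaled (see below), then the gripper's target within -1 to 1 (shut at 1, half-way at 0, fully open at -1). In form: [x, y, z, rx, ry, rz, hand, x, y, z, rx, ry, rz, hand, ...]. A call has 1 to 12 rows; each row shifts and turns the commanded pose from where the row before left it, along the tool's axes as they then stand; what a row does not reach is not made up. The controller multiplies each number of a shift by 4 cm and each number of a turn by 4 degrees. A row lasts 1/8 s, in which the tool goes at most 62.5 mm and 10.7 degrees, less where a joint would pass 70% of its speed; a pose out of reach is approached as far as the arm can. A call with a number of a shift or a turn outside -1 to 1 is refused whole. A call with a gripper value outside its range is refused whole. The fingers move at their own pace and stop on an object; "grip_force" is the grip in N (left out, the last holds). Time passes only in rows, so rows that do not move let the fingers close. It gives the time, the measured TCP pose, the force, the opening and the grip force at its end, in the units of the state.
- robot.get_obs(): the state, without advancing time (a new reading comes with each control period).
- robot.camera(name): name is "side" or "top"; returns the picture (480x640x3 uint8, blue, green, red); there is no depth.
- robot.calibration(name): a dict with "fx", "fy", "cx", "cy" (pixels), "R" (3x3) and "t" (3): a world point X has camera coordinates R X + t. Camera axes: x right, y down, z forward; pixel columns grow to the right and rows downward; lengths in m; the calibration is good to about 2 mm. A picture is of the moment at which its call begins. calibration takes no time and is no camera call.
- robot.hand_in(): hands the job in; it is judged then, once.
The state is a dict: "time": time; "q": joint angles; "joint_velocities": joint speeds; "joint_torque": joint torques, N m; "position": TCP position; "tool_rot": TCP orientation; "ft_force": force on the tool from outside, world axes, zero at the start; "moment": the same for the moment, N m; "grip_width": finger opening in m; "grip_force": force on a finger pad.
Only numpy, scipy, OpenCV 4.12 (cv2) and the standard library are available. Lean on these libraries where they do the work, as an engineer would, in place of code of your own. Each camera call takes 0.05 s, during which the arm holds its last target. There are 200 camera calls.

## Task

Swing the flat-lying wire handle of the small parts pail up until it stands upright, with the pail still standing on the table, then hang the pail by that handle on the two-pronged hook of the stand, the handle's wire bedded in the dips of both prongs, pail hanging level. Do it gently: feel the hook take the weight before you let go, neither ram nor drop the pail onto it, keep the pail from tipping, and leave the other things where they lie.

Things in the scene. Friction and masses are not known exactly. Their poses are not given: they have to be found in the camera images.
- pail: Round tapered steel pail, open at the top, 80 mm across at the foot, 100 mm at the rim, 80 mm high, standing loose on the table with a few salvaged parts fixed inside; pail and handle together weigh 0.25 to 0.48 kg. Origin: centre of its underside, z up. The handle hinges on ears on its +y and -y sides and at the start lies flat, pointing to the pail's -x.
- pivot (a point): Middle of the handle's hinge line, on the pail's axis 84 mm above its underside; the hinge line runs along the pail's y.
- bail_grip (a point): Centre of the handle's grip, a light wooden tube 14 mm across and 32 mm long (along y) that turns freely on the wire, 92 mm from the hinge line. The handle is a U of 5 mm wire, 112 mm wide; its crown is straight for 44 mm either side of this point (bare wire from 16 to 44 mm). With the handle flat, 35 mm are free between tube and rim.
- bail (a joint): Angle of the handle, rad: 0 flat (pointing to the pail's -x, its stop), 1.57 upright, 3.14 flat on the other side. Light hinge friction: it stays if let go within about 0.3 rad of upright, otherwise it falls over.
- stand: Hook stand, fixed to the table: base plate 210 x 120 x 8 mm (x = -60 to +150, y = -60 to +60 mm), a 14 mm post 258 mm high at x = +108 mm, and a two-pronged hook clamped on the post; its prongs are stiffly sprung and give about 1 mm for 6 N. Origin: on the table plumb below the hook's seat; z up, +x from the seat towards the post.
- prong_a (a point): Lies 205 mm above the table, over the seat of the prong at the stand's y = +29 mm. Both prongs are 6 mm rod, run from a crossbar at x = +85 mm towards -x, dip to a rounded seat at x = 0 and end in upturned tips at x = -16 mm, 15 mm above a bedded wire's centre. Behind the seat the prong is 8 mm higher than in it.
- prong_b (a point): Same for the other prong, y = -29 mm; 52 mm between the prongs are free for fingers, nothing is above the hook. A bedded wire lies along y across both prongs. The hook is clamped at another height each time, which is not measured: the bedded wire's centre is 0 to 30 mm higher than this point, 205 to 235 mm above the table.
- tape: Bystander: roll of tape, lying flat, 96 mm across and 24 mm high. Origin: centre of its underside.
- driver: Bystander: screwdriver lying down, 160 mm long. Origin: centre of its underside.
- ram1: Bystander: memory board 67 x 30 x 5 mm, lying flat. Origin: centre of its underside.
- ram2: Bystander: another memory board 67 x 30 x 5 mm, lying flat. Origin: centre of its underside.
- fan: Bystander: square black laptop fan 58 x 58 x 14 mm, lying flat. Origin: centre of its underside.
- spudger: Bystander: black plastic pry stick, 140 mm long, lying flat. Origin: centre of its underside.
- mug: Bystander: white mug, 80 mm across and 90 mm high. Origin: centre of its underside.
Mind the look-alikes: they are no part of the job. Leave any purple look-alike of the pail alone. Leave any red look-alike of the stand alone.

How it is judged:
On the way, in this order (a step that is already met when the one before it is completed fails the run):
1. the handle stands upright (within 0.25 rad) while the pail stands on the table (value of joint bail between 1.32 and 1.82 rad and height (world z) of pail below 0.006 m and angle between pail's own z axis and vertical below 0.1 rad), for 0.2 s.
2. the hook bears at least 1.5 N of the pail with the handle's wire in its seats while the fingers still hold it (x of bail_grip in the frame of stand between -0.011 and 0.011 m and y of bail_grip in the frame of stand between -0.014 and 0.014 m and z of bail_grip in the frame of stand between 0.198 and 0.241 m and contact force between pail and stand above 1.5 N and contact force between pail and the fingers above 1 N), for 0.2 s.
At the end, for the whole second after the job is handed in: The released pail hangs on the hook, clear of the table (over 20 mm), level within 0.2 rad, nearly still (under 0.08 m/s), its handle within 0.3 rad of upright, the wire in the dips of the prongs (grip centre within 11 mm of the seat along the prongs and 14 mm across, 198 to 241 mm above the table) (x of bail_grip in the frame of stand between -0.011 and 0.011 m and y of bail_grip in the frame of stand between -0.014 and 0.014 m and z of bail_grip in the frame of stand between 0.198 and 0.241 m and contact force between pail and stand above 1.5 N and height (world z) of pail above 0.02 m and angle between pail's own z axis and vertical below 0.2 rad and value of joint bail between 1.27 and 1.87 rad and linear speed of pail below 0.08 m/s and contact force between pail and the fingers below 0.1 N); the robot touches nothing.
It fails at once if pail or handle pressed, rammed or dropped against the hook stand with more than 14 N (contact force between pail and stand above 14 N).
It fails at once if robot pushes on the hook stand with more than 14 N (contact force between any of the fingers, the arm and stand above 14 N).
It fails at once if the pail is tipped by more than 0.5 rad (angle between pail's own z axis and vertical above 0.5 rad).
It fails at once if another loose thing is moved by more than 30 mm (distance of any of tape, driver, ram1, ram2, fan, spudger, mug from where it was at the start of the episode above 0.03 m).
It also fails if it takes over 69 s, if anything falls off the work surface, if the arm or the gripper's body presses on something with over 40 N, if the wrist force passes 120 N, or if a joint passes its speed limit or range.

## Working session

There is one attempt and no reset: what is moved stays moved. The work goes in short steps, Python scripts to look and compute and a tool call to move; the robot and the scene stay as the last step left them, time stands still between calls to the robot, and variables do not carry over. Pictures are saved under pics/ and viewed, at most 10 in all, crops included, and the job is handed in when it is done.

Besides the shell and the picture viewer there is one more tool, called by a JSON object that holds its "op" and its "data", one argument or row to a line. jog_arm: Moves the arm, as the interface text tells. Shifts and turns lie within -1 to 1; 1 stands for 4 cm of shift or 4 degrees of turn. Its arguments: {"type":"object","properties":{"motion":{"type":"array","items":{"type":"number"}},"grip_force":{"type":"number"}},"required":["motion"]}

```bash
mkdir -p pics && python3 - <<'E'
from rig import robot
import cv2,numpy as np
for n in("top","side"):
    cv2.imwrite(f"pics/{n}0.png",robot.camera(n)); c=robot.calibration(n)
    print(n,{k:np.round(v,4).tolist() for k,v in c.items()}, "C",np.round(-np.array(c['R']).T@np.array(c['t']),3))
o=robot.get_obs();print({k:np.round(v,3).tolist() for k,v in o.items()}, robot.tip_reach)
E
```

```text
top {'fx': 584.2869, 'fy': 584.2869, 'cx': 316.6209, 'cy': 238.7258, 'R': [[0.0686, -0.9976, -0.0017], [-0.9775, -0.0669, -0.2003], [0.1997, 0.0154, -0.9797]], 't': [-0.0395, 0.4614, 1.3544]} C [ 0.183 -0.029  1.419]
side {'fx': 488.4688, 'fy': 488.4688, 'cx': 324.2149, 'cy': 236.1995, 'R': [[-0.9251, -0.3796, -0.0086], [-0.2845, 0.7081, -0.6462], [0.2514, -0.5954, -0.7631]], 't': [0.421, 0.2369, 1.036]} C [0.196 0.609 0.947]
{'time': 0.1, 'q': [1.095, 0.528, 1.434, 0.0, 1.181, -0.179], 'joint_velocities': [0.001, -0.002, -0.005, -0.001, -0.003, 0.0], 'joint_torque': [0.0, -44.098, -17.715, 0.063, 0.053, -0.0], 'position': [0.183, 0.597, 0.233], 'tool_rot': [0.148, 0.989, -0.001, -0.0], 'ft_force': [0.113, -0.877, 0.315], 'moment': [0.001, 0.006, 0.011], 'grip_force': 0.0, 'grip_width': 0.087} 0.011
```

View pics/top0.png

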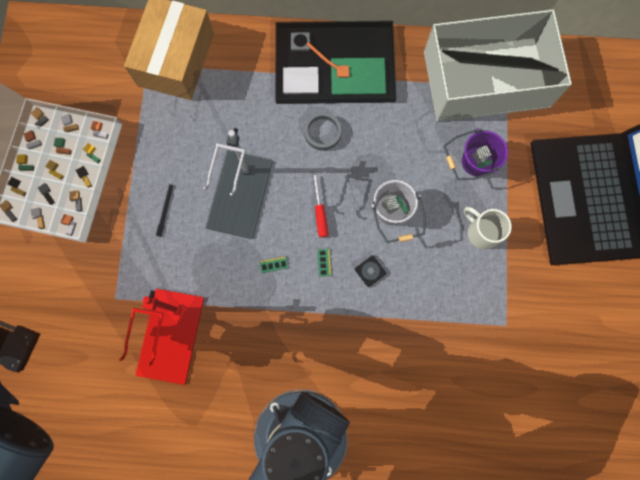

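View pics/side0.png

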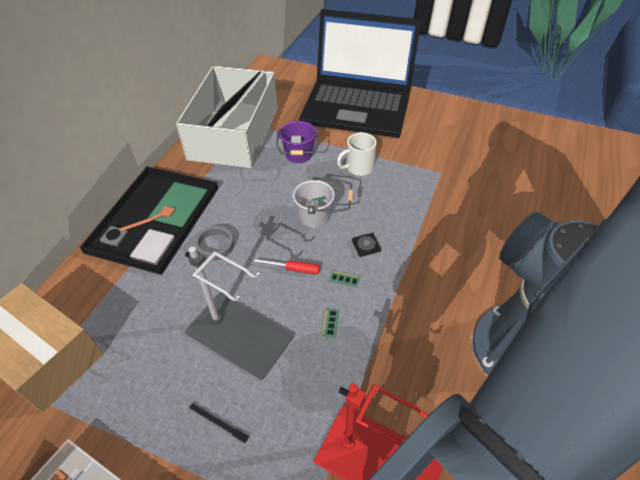

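Top view: the steel pail is at (396,202) with its tube at (405,238). Its look-alike is the purple pail at (485,153), and the mug at (489,228) is a bystander. The grey stand is at (238,190) with prong tips near (207,187) and (234,193); its look-alike is the red stand at (170,335). I choose the steel pail and the grey stand, and check both in one close crop.

```bash
cat > h.py <<'E'
from rig import robot
import cv2,numpy as np
from scipy.spatial.transform import Rotation as Ro
def ray(n,p):
    c=robot.calibration(n);R=np.array(c['R']);C=-R.T@np.array(c['t'])
    d=R.T@np.array([(p[0]-c['cx'])/c['fx'],(p[1]-c['cy'])/c['fy'],1]);return C,d/np.linalg.norm(d)
def plane(n,p,z):
    C,d=ray(n,p);return C+d*(z-C[2])/d[2]
def tri(pt,ps):
    (a,d),(b,e)=ray("top",pt),ray("side",ps)
    s=np.linalg.lstsq(np.c_[d,-e],b-a,rcond=None)[0];P,Q=a+s[0]*d,b+s[1]*e
    return (P+Q)/2,np.linalg.norm(P-Q)
def proj(n,X):
    c=robot.calibration(n);v=np.array(c['R'])@X+np.array(c['t'])
    return np.array([c['fx']*v[0]/v[2]+c['cx'],c['fy']*v[1]/v[2]+c['cy']])
def blobs(img,lo,hi,box,mn=8):
    x0,y0,x1,y1=box;m=cv2.inRange(cv2.cvtColor(img[y0:y1,x0:x1],cv2.COLOR_BGR2HSV),lo,hi)
    n,l,s,c=cv2.connectedComponentsWithStats(m)
    return [(c[i]+[x0,y0],s[i,4]) for i in range(1,n) if s[i,4]>=mn]
E
python3 - <<'E'
from h import *
t=cv2.imread('pics/top0.png');s=cv2.imread('pics/side0.png')
gt=blobs(t,(8,90,150),(25,255,255),(380,215,430,255));gs=blobs(s,(8,90,150),(25,255,255),(335,180,365,210))
print(gt,gs)
if gt and gs: print(tri(max(gt,key=lambda a:a[1])[0],max(gs,key=lambda a:a[1])[0]))
r=lambda im,b:cv2.resize(im[b[1]:b[3],b[0]:b[2]],(400,300),interpolation=cv2.INTER_CUBIC)
cv2.imwrite('pics/crop.png',np.vstack([np.hstack([r(t,(350,170,450,245)),r(t,(190,120,290,195))]),np.hstack([r(s,(280,165,380,240)),r(s,(175,240,275,315))])]))
# base plate: dark grey mask
for n,im,b in(("top",t,(195,145,285,245)),):
    x0,y0,x1,y1=b;h=cv2.cvtColor(im[y0:y1,x0:x1],cv2.COLOR_BGR2HSV);m=((h[...,2]<95)).astype(np.uint8)
    m=cv2.morphologyEx(m,cv2.MORPH_OPEN,np.ones((9,9)))
    cs=max(cv2.findContours(m,0,2)[0],key=cv2.contourArea);q=cv2.boxPoints(cv2.minAreaRect(cs))+[x0,y0]
    P=np.array([plane(n,p,.008) for p in q]);print(q,P.round(3),np.linalg.norm(np.diff(P,axis=0),axis=1))
E
```

```text
[(array([405.38235294, 237.42647059]), np.int32(68))] [(array([349.86363636, 194.86363636]), np.int32(44))]
(array([ 0.4731273 , -0.21498085,  0.08242819]), np.float64(0.00023208627288362496))
[[206.58506203 227.55600739]
 [227.48133087 149.19501829]
 [273.53942108 161.47718048]
 [252.64315033 239.83817291]] [[0.481 0.267 0.008]
 [0.688 0.235 0.008]
 [0.663 0.115 0.008]
 [0.457 0.15  0.008]] [0.20940488 0.12225907 0.20832495]
```

View pics/crop.png

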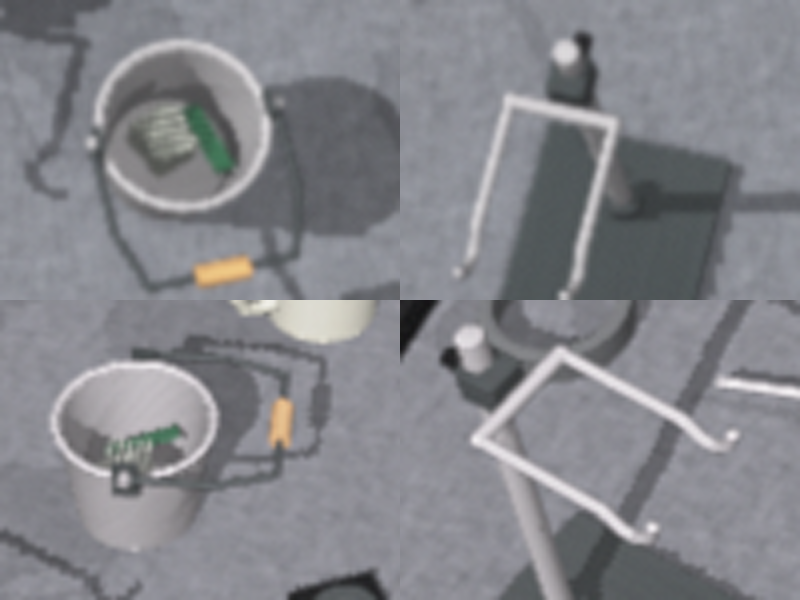

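The crop confirms the grey pail (tube at top (405.4,237.4), ears at (373,205.5) and (419,195.5)) and the grey hook. The hook's tips are at top (205.5,187.5) and (231.5,193), side (238,297.5) and (258,274).

```bash
python3 - <<'E'
from h import *
f=lambda a:np.round(a,4)
T={'tipA':((205.5,187.5),(238,297.5)),'tipB':((231.5,193.2),(258,273.7)),'cbA':((217.5,144.5),(194.5,274.5)),'cbB':((243.5,150.5),(214.5,253)),'earL':((373.2,205.5),(311.2,210)),'post':((231.5,132.5),(192.5,251))}
D={}
for k,v in T.items(): D[k],e=tri(*v);print(k,f(D[k]),f(e))
m=(D['tipA']+D['tipB'])/2;c=(D['cbA']+D['cbB'])/2;u=c-m;print('len',np.linalg.norm(u[:2]),'yaw',np.degrees(np.arctan2(u[1],u[0])), 'yaw2',np.degrees(np.arctan2(*(D['tipA']-D['tipB'])[[1,0]]))-90, 'w',np.linalg.norm((D['tipA']-D['tipB'])[:2]))
u=u/np.linalg.norm(u[:2]);print('seat xy from mid',f(m+u*.016),f(c-u*.085))
L=plane('top',(373.2,205.5),.084);R=plane('top',(419.2,195.5),.084);G=np.array([.4731,-.2150,.0824])
print('ears',f(L),f(R),f(np.linalg.norm(L-R)),'piv',f((L+R)/2),'rimc',f(plane('top',(395.5,201.2),.08)))
p=(L+R)/2;print('grip dist',np.linalg.norm(p-G),'yaw pail +x',np.degrees(np.arctan2(*(p-G)[[1,0]])),'yaw from ears',np.degrees(np.arctan2(*(L-R)[[1,0]]))-90)
E
```

```text
tipA [0.5211 0.2324 0.2256] 0.0003
tipB [0.5111 0.1755 0.2288] 0.001
cbA [0.6197 0.2173 0.2237] 0.0001
cbB [0.6106 0.1602 0.2238] 0.0015
earL [ 0.5457 -0.1368  0.0761] 0.0015
post [0.6394 0.1854 0.2465] 0.0016
len 0.10018297088200973 yaw -8.717252952799216 yaw2 -9.932324935621054 w 0.05784484915222354
seat xy from mid [0.532  0.2015 0.2267] [0.5311 0.2017 0.2267]
ears [ 0.5444 -0.1361  0.084 ] [ 0.5762 -0.2435  0.084 ] 0.1121 piv [ 0.5603 -0.1898  0.084 ] rimc [ 0.5596 -0.1886  0.08  ]
grip dist 0.09079758065057943 yaw pail +x 16.11053732871373 yaw from ears 16.510262783888038
```

{"op": "jog_arm", "data": {
  "motion": [0,0,-0.25,0,0,0.95,0.17,0,0,-0.25,0,0,0.95,0.17,0,0,-0.25,0,0,0.95,0.17,0,0,-0.25,0,0,0.95,0.17,0,0,-0.25,0,0,0.95,0.17,0,0,-0.25,0,0,0.95,0.17,0,0,-0.25,0,0,0.95,0.17,0,0,-0.25,0,0,0.95,0.17,0,0,-0.25,0,0,0.95,0.17,0,0,-0.25,0,0,0.95,0.17,0,0,-0.25,0,0,0.95,0.17,0,0,-0.25,0,0,0.95,0.17]
}}

```text
time: 1.6
position: [0.1832, 0.5971, 0.3532]
tool_rot: [0.521, 0.854, -0.001, 0.0]
ft_force: [0.4, -0.3, -0.0]
grip_width: 0.0362
grip_force: 0.0
```

{"op": "jog_arm", "data": {
  "motion": [0,0,0,0,0,0.95,0.17,0,0,0,0,0,0.95,0.17,0,0,0,0,0,0.9,0.17,-0.95,0.3,0,0,0,0,0.17,-0.95,0.3,0,0,0,0,0.17,-0.95,0.3,0,0,0,0,0.17,-0.95,0.3,0,0,0,0,0.17,-0.95,0.3,0,0,0,0,0.17,-0.95,0.3,0,0,0,0,0.17,-0.95,0.3,0,0,0,0,0.17,-0.95,0.3,0,0,0,0,0.17,-0.95,0.3,0,0,0,0,0.17]
}}

```text
time: 3.1
position: [0.3824, 0.2977, 0.3532]
tool_rot: [0.601, 0.799, -0.0, -0.0]
ft_force: [-0.1, 0.6, -0.1]
grip_width: 0.036
grip_force: 0.0
```

{"op": "jog_arm", "data": {
  "motion": [-0.95,0.3,0,0,0,0,0.17,-0.95,0.3,0,0,0,0,0.17,-0.95,0.3,0,0,0,0,0.17,0,0,0,0,0,0,0.17]
}}

```text
time: 3.6
position: [0.4496, 0.1975, 0.3531]
tool_rot: [0.602, 0.798, -0.0, -0.0]
ft_force: [0.3, -0.1, -0.3]
grip_width: 0.0365
grip_force: 0.0
```

{"op": "jog_arm", "data": {
  "motion": [-0.92,-0.21,0,0,0,0,0.17,-0.92,-0.21,0,0,0,0,0.17,-0.92,-0.21,0,0,0,0,0.17,-0.92,-0.21,0,0,0,0,0.17,-0.92,-0.21,0,0,0,0,0.17,-0.92,-0.21,0,0,0,0,0.17,-0.92,-0.21,0,0,0,0,0.17,-0.92,-0.21,0,0,0,0,0.17,-0.92,-0.21,0,0,0,0,0.17,-0.92,-0.21,0,0,0,0,0.17,-0.87,-0.2,0,0,0,0,0.17,0,0,0.5,0,0,0,0.17]
}}

```text
time: 5.1
position: [0.4732, -0.215, 0.3343]
tool_rot: [0.602, 0.799, 0.0, 0.002]
ft_force: [0.5, 0.7, -0.3]
grip_width: 0.036
grip_force: 0.0
```

{"op": "jog_arm", "data": {
  "motion": [0,0,0.9,0,0,0,0.17,0,0,0.9,0,0,0,0.17,0,0,0.9,0,0,0,0.17,0,0,0.9,0,0,0,0.17,0,0,0.9,0,0,0,0.17,0,0,0,0,0,0,0.17]
}}

```text
time: 5.85
position: [0.4703, -0.2106, 0.1513]
tool_rot: [0.601, 0.8, 0.0, -0.004]
ft_force: [0.1, 0.2, 0.6]
grip_width: 0.0361
grip_force: 0.0
```

```bash
python3 - <<'E'
from h import *
t=robot.camera('top');s=robot.camera('side');o=robot.get_obs();print(o['position'],o['tool_rot'])
r=lambda im,b:cv2.resize(im[b[1]:b[3],b[0]:b[2]],(400,400),interpolation=cv2.INTER_CUBIC)
cv2.imwrite('pics/c2.png',np.hstack([r(t,(350,160,450,260)),r(s,(280,130,400,250))]))
E
```

```text
[ 0.47244968 -0.21255569  0.15402668] [6.00577204e-01 7.99566766e-01 9.67840877e-05 2.29946703e-05]
```

View pics/c2.png

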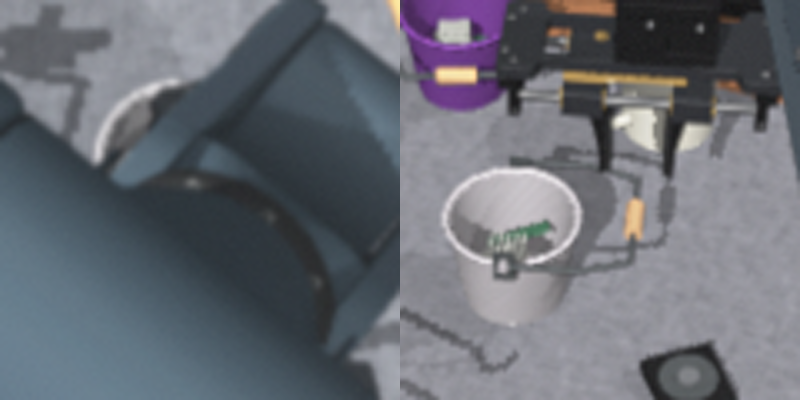

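The crop shows the fingertips at (607,170) and (670,175), straddling the tube at (635,215). I'll go down and close on it.

{"op": "jog_arm", "data": {
  "motion": [-0.05,0,0.5,0,0,0,0.17,0,0,0.5,0,0,0,0.17,0,0,0.5,0,0,0,0.17,0,0,0.4,0,0,0,0.17,0,0,0.05,0,0,0,0.17,0,0,0,0,0,0,0.17,0,0,0,0,0,0,1,0,0,0,0,0,0,1,0,0,0,0,0,0,1,0,0,0,0,0,0,1,0,0,0,0,0,0,1],
  "grip_force": 12
}}

```text
time: 7.32
position: [0.4725, -0.215, 0.0757]
tool_rot: [0.601, 0.799, -0.0, 0.0]
ft_force: [-0.7, -0.2, 1.7]
grip_width: 0.0132
grip_force: 12.0
```

{"op": "jog_arm", "data": {
  "motion": [0,0.02,-0.3,0,0,0,1,0,0.06,-0.295,0,0,0,1,0,0.095,-0.285,0,0,0,1,0,0.135,-0.27,0,0,0,1,0,0.165,-0.25,0,0,0,1,0,0.2,-0.225,0,0,0,1,0,0,0,0,0,0,1]
}}

```text
time: 8.2
position: [0.4994, -0.2075, 0.1415]
tool_rot: [0.6, 0.8, -0.0, 0.001]
ft_force: [-1.9, -1.1, 2.0]
grip_width: 0.0136
grip_force: 12.0
```

{"op": "jog_arm", "data": {
  "motion": [0,0.17,-0.23,0,0,0,1,0,0.25,-0.175,0,0,0,1,0,0.27,-0.135,0,0,0,1,0,0.285,-0.1,0,0,0,1,0,0.295,-0.06,0,0,0,1,0,0.3,-0.02,0,0,0,1,0,0,0,0,0,0,1,0,0,0,0,0,0,1]
}}

```text
time: 9.2
position: [0.5583, -0.1898, 0.1689]
tool_rot: [0.601, 0.799, -0.0, -0.001]
ft_force: [-0.5, 0.4, -3.5]
grip_width: 0.0132
grip_force: 12.0
```

```bash
python3 - <<'E'
from h import *
s=robot.camera('side');t=robot.camera('top');o=robot.get_obs();print(o['position'],o['ft_force'])
r=lambda im,b:cv2.resize(im[b[1]:b[3],b[0]:b[2]],(400,400),interpolation=cv2.INTER_CUBIC)
cv2.imwrite('pics/c3.png',np.hstack([r(t,(350,150,450,250)),r(s,(260,110,380,230))]))
E
```

```text
[ 0.55822278 -0.18991235  0.16904467] [ 0.01540713  0.24326514 -3.471402  ]
```

View pics/c3.png

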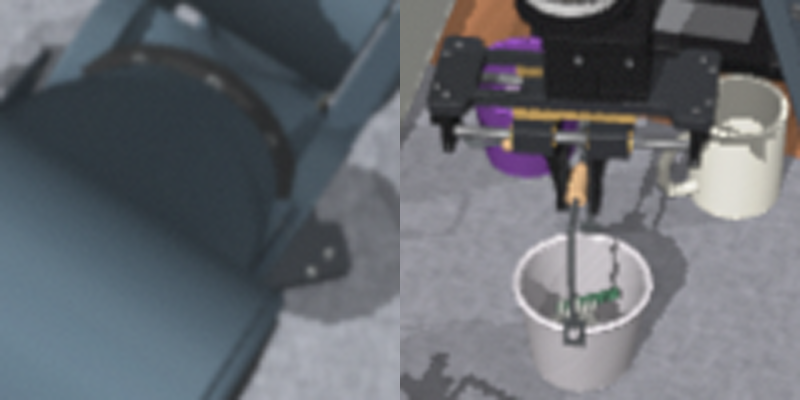

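The handle stands upright at crop (575,260) with the pail still on its foot. Next I lift and turn, then approach the hook from its open tip side. First I check that the red stand clears that path.

{"op": "jog_arm", "data": {
  "motion": [0,0,-0.1,0,0,0,1,0,0,-0.15,0,0,0,1,0,0,-0.2,0,0,0.6,1,0,0,-0.2,0,0,0.6,1,0,0,-0.2,0,0,0.6,1,0,0,-0.2,0,0,0.6,1,0,0,-0.2,0,0,0.6,1,0,0,-0.2,0,0,0.6,1,0,0,-0.2,0,0,0.6,1,0,0,-0.2,0,0,0.6,1,0,0,-0.15,0,0,0.6,1,0,0,-0.1,0,0,0.6,1]
}}

```text
time: 10.8
position: [0.5588, -0.1901, 0.2543]
tool_rot: [0.754, 0.656, 0.0, 0.0]
ft_force: [0.1, -0.0, -3.9]
grip_width: 0.0133
grip_force: 12.0
```

```bash
python3 - <<'E'
from h import *
print('red post, plate corner',plane('top',(153,297),.255),plane('top',(203,293),.008),plane('top',(135,310),.22))
o=robot.get_obs();p=o['position'];R=Ro.from_quat(o['tool_rot']).as_matrix();print(p,o['ft_force'],np.degrees(np.arctan2(R[1,1],R[0,1])))
w=np.radians(-9.4);S=np.array([.5315,.2015]);W=S-.1*np.array([np.cos(w),np.sin(w)])
print(W,(R.T@np.r_[W-p[:2],0])/.04)
E
```

```text
red post, plate corner [0.2799911  0.30632815 0.255     ] [0.31841454 0.25797245 0.008     ] [0.25394785 0.34985308 0.22      ]
[ 0.55879782 -0.19008176  0.25426441] [ 0.13752647 -0.03575716 -3.92554185] -7.949541373641341
[0.43284278 0.2178326 ] [ 9.66436520e+00 -4.52898775e+00 -7.83619790e-03]
```

{"op": "jog_arm", "data": {
  "motion": [0.2,-0.1,0,0,0,0,1,0.35,-0.16,0,0,0,0,1,0.5,-0.235,0,0,0,0,1,0.5,-0.235,0,0,0,0,1,0.5,-0.235,0,0,0,0,1,0.5,-0.235,0,0,0,0,1,0.5,-0.235,0,0,0,0,1,0.5,-0.235,0,0,0,0,1,0.5,-0.235,0,0,0,0,1,0.5,-0.235,0,0,0,0,1,0.5,-0.235,0,0,0,0,1,0.5,-0.235,0,0,0,0,1]
}}

```text
time: 12.3
position: [0.4853, 0.0455, 0.2534]
tool_rot: [0.754, 0.657, 0.0, 0.0]
ft_force: [-0.6, 0.1, -3.4]
grip_width: 0.0137
grip_force: 12.0
```

{"op": "jog_arm", "data": {
  "motion": [0.5,-0.235,0,0,0,0,1,0.5,-0.235,0,0,0,0,1,0.5,-0.235,0,0,0,0,1,0.5,-0.235,0,0,0,0,1,0.5,-0.235,0,0,0,0,1,0.5,-0.235,0,0,0,0,1,0.5,-0.235,0,0,0,0,1,0.35,-0.16,0,0,0,0,1,0.25,-0.11,0,0,0,0,1,0,0,0,0,0,0.18,1,0,0,0,0,0,0.18,1,0,0,0,0,0,0,1]
}}

```text
time: 13.8
position: [0.4326, 0.2167, 0.2533]
tool_rot: [0.762, 0.647, 0.0, 0.0]
ft_force: [0.7, 0.5, -3.9]
grip_width: 0.0135
grip_force: 12.0
```

```bash
python3 - <<'E'
from h import *
s=robot.camera('side');t=robot.camera('top')
o=robot.get_obs();p=o['position'];R=Ro.from_quat(o['tool_rot']).as_matrix();print(p,o['ft_force'],np.degrees(np.arctan2(R[1,1],R[0,1])))
print((R.T@np.r_[np.array([.5315,.2015])-p[:2],0])/.04)
cv2.imwrite('pics/c4.png',np.hstack([cv2.resize(t[110:260,150:300],(400,400)),cv2.resize(s[210:360,160:310],(400,400),interpolation=2)]))
E
```

```text
[0.43258895 0.21668069 0.25335557] [-0.06910142 -0.38755661 -3.75393823] -9.34996547066245
[2.72629903e-02 2.50158203e+00 3.67953610e-04]
```

View pics/c4.png

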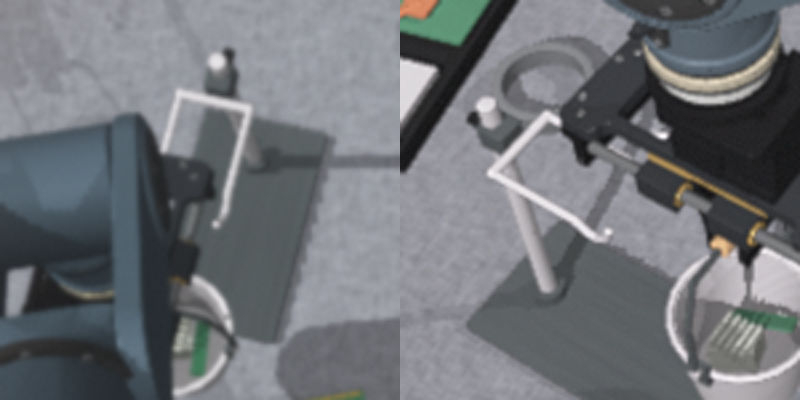

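The side crop shows the pail hanging level in front of prong A's tip at crop (605,233), with the wire well above it. I move straight in over the seats.

{"op": "jog_arm", "data": {
  "motion": [0.03,0.1,0,0,0,0,1,0,0.2,0,0,0,0,1,0,0.3,0,0,0,0,1,0,0.3,0,0,0,0,1,0,0.3,0,0,0,0,1,0,0.3,0,0,0,0,1,0,0.3,0,0,0,0,1,0,0.3,0,0,0,0,1,0,0.2,0,0,0,0,1,0,0.1,0,0,0,0,1,0,0.1,0,0,0,0,1,0,0,0,0,0,0,1]
}}

```text
time: 15.4
position: [0.5313, 0.2022, 0.2533]
tool_rot: [0.762, 0.647, -0.0, 0.0]
ft_force: [-0.5, -0.1, -3.7]
grip_width: 0.0134
grip_force: 12.0
```

```bash
python3 - <<'E'
from h import *
s=robot.camera('side');t=robot.camera('top')
o=robot.get_obs();p=o['position'];R=Ro.from_quat(o['tool_rot']).as_matrix();print(p,o['ft_force'],np.degrees(np.arctan2(R[1,1],R[0,1])))
print((R.T@np.r_[np.array([.5315,.2015])-p[:2],0])/.04)
cv2.imwrite('pics/c5.png',np.hstack([cv2.resize(t[110:230,170:290],(400,400)),cv2.resize(s[220:340,170:290],(400,400),interpolation=2)]))
E
```

```text
[0.53084848 0.20224958 0.25336609] [ 1.16329917  0.40022418 -3.63209391] -9.29085315737053
[-1.58640479e-02  1.90997894e-02 -6.74489408e-06]
```

View pics/c5.png

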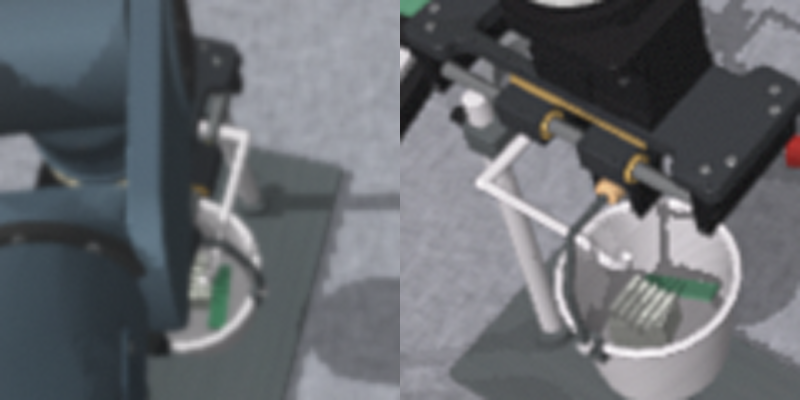

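{"op": "jog_arm", "data": {
  "motion": [0,0,0.1,0,0,0,1,0,0,0.15,0,0,0,1,0,0,0.15,0,0,0,1,0,0,0.15,0,0,0,1,0,0,0.1,0,0,0,1,0,0,0.05,0,0,0,1,0,0,0,0,0,0,1,0,0,0,0,0,0,1]
}}

```text
time: 16.5
position: [0.5314, 0.2022, 0.2256]
tool_rot: [0.762, 0.647, 0.0, 0.0]
ft_force: [0.6, -1.1, -3.9]
grip_width: 0.0137
grip_force: 12.0
```

{"op": "jog_arm", "data": {
  "motion": [0,0,0.025,0,0,0,1,0,0,0.025,0,0,0,1,0,0,0.025,0,0,0,1,0,0,0.025,0,0,0,1,0,0,0,0,0,0,1]
}}

```text
time: 17.12
position: [0.5311, 0.2021, 0.2212]
tool_rot: [0.762, 0.647, -0.0, -0.0]
ft_force: [-0.8, -0.3, -4.0]
grip_width: 0.0132
grip_force: 12.0
```

Grip height is now 0.229. I continue in small steps, watching the force.

{"op": "jog_arm", "data": {
  "motion": [0,0,0.025,0,0,0,1,0,0,0.025,0,0,0,1,0,0,0.025,0,0,0,1,0,0,0,0,0,0,1]
}}

```text
time: 17.62
position: [0.5311, 0.2021, 0.2182]
tool_rot: [0.762, 0.647, -0.0, -0.0]
ft_force: [0.8, 0.4, -3.0]
grip_width: 0.0133
grip_force: 12.0
```

{"op": "jog_arm", "data": {
  "motion": [0,0,0.02,0,0,0,1,0,0,0.02,0,0,0,1,0,0,0,0,0,0,1]
}}

```text
time: 18.0
position: [0.5312, 0.2021, 0.2167]
tool_rot: [0.762, 0.647, -0.0, -0.0]
ft_force: [-0.6, 0.2, -3.5]
grip_width: 0.0134
grip_force: 12.0
```

{"op": "jog_arm", "data": {
  "motion": [0,0,0.02,0,0,0,1,0,0,0.02,0,0,0,1,0,0,0,0,0,0,1]
}}

```text
time: 18.38
position: [0.5312, 0.2021, 0.2152]
tool_rot: [0.762, 0.647, 0.0, 0.0]
ft_force: [-0.6, -0.3, -3.0]
grip_width: 0.0134
grip_force: 12.0
```

{"op": "jog_arm", "data": {
  "motion": [0,0,0.02,0,0,0,1,0,0,0.02,0,0,0,1,0,0,0,0,0,0,1]
}}

```text
time: 18.75
position: [0.5313, 0.2022, 0.2141]
tool_rot: [0.762, 0.647, 0.0, 0.0]
ft_force: [-1.2, -1.5, 1.7]
grip_width: 0.0134
grip_force: 12.0
```

The force went from -3.9 N to +1.7 N, so the hook carries about 5.5 N at grip height 0.222, which matches the expected seat. I hold here and look.

{"op": "jog_arm", "data": {
  "motion": [0,0,-0.01,0,0,0,1,0,0,0,0,0,0,1,0,0,0,0,0,0,1,0,0,0,0,0,0,1]
}}

```text
time: 19.25
position: [0.5313, 0.2022, 0.2141]
tool_rot: [0.762, 0.647, 0.0, 0.0]
ft_force: [-0.6, -0.4, 2.5]
grip_width: 0.0136
grip_force: 12.0
```

```bash
python3 - <<'E'
from h import *
s=robot.camera('side');t=robot.camera('top')
print(robot.get_obs()['ft_force'])
cv2.imwrite('pics/c6.png',np.hstack([cv2.resize(t[130:210,190:270],(400,400),interpolation=2),cv2.resize(s[250:330,195:275],(400,400),interpolation=2)]))
E
```

```text
[-0.27303586 -0.81654608  1.87828789]
```

View pics/c6.png

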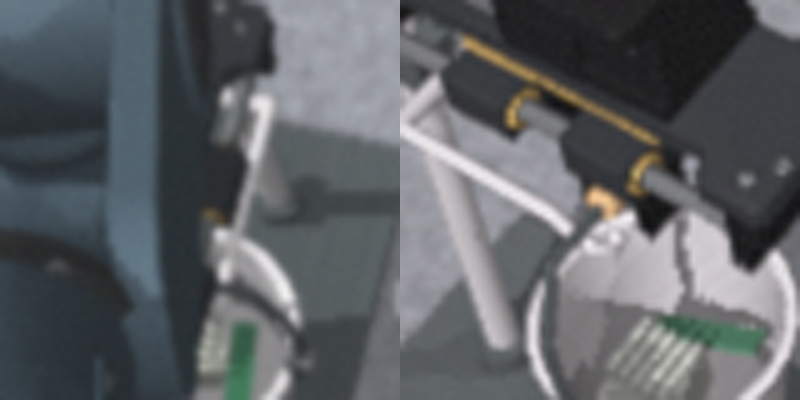

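In the side crop the wire crosses prong A's dip at about (585,225), just behind its tip at (615,235). I ease off so the hook carries the weight, then open.

{"op": "jog_arm", "data": {
  "motion": [0,0,-0.01,0,0,0,1,0,0,-0.005,0,0,0,1,0,0,0,0,0,0,1,0,0,0,0,0,0,1],
  "grip_force": 5
}}

```text
time: 19.85
position: [0.5312, 0.2022, 0.2144]
tool_rot: [0.762, 0.647, 0.0, -0.0]
ft_force: [-1.0, 0.2, 0.6]
grip_width: 0.0135
grip_force: 5.0
```

{"op": "jog_arm", "data": {
  "motion": [0,0,0,0,0,0,0.6,0,0,0,0,0,0,0.45,0,0,0,0,0,0,0.3,0,0,0,0,0,0,0.17,0,0,0,0,0,0,0.17,0,0,0,0,0,0,0.17]
}}

```text
time: 20.6
position: [0.5312, 0.2022, 0.2146]
tool_rot: [0.762, 0.647, 0.0, 0.0]
ft_force: [0.5, -0.1, 1.0]
grip_width: 0.0357
grip_force: 0.0
```

{"op": "jog_arm", "data": {
  "motion": [0,0,-0.1,0,0,0,0.17,0,0,-0.2,0,0,0,0.17,0,0,-0.3,0,0,0,0.17,0,0,-0.5,0,0,0,0.17,0,0,-0.6,0,0,0,0.17,0,0,-0.6,0,0,0,0.17,0,0,-0.6,0,0,0,0.17,0,0,-0.3,0,0,0,0.17,0,0,0,0,0,0,0.17]
}}

```text
time: 21.72
position: [0.5316, 0.2022, 0.3437]
tool_rot: [0.762, 0.647, 0.001, 0.001]
ft_force: [0.1, -0.4, -0.0]
grip_width: 0.0361
grip_force: 0.0
```

{"op": "jog_arm", "data": {
  "motion": [0.4,0,0,0,0,0,0.17,0.6,0,0,0,0,0,0.17,0.6,0,0,0,0,0,0.17,0.6,0,0,0,0,0,0.17,0.6,0,0,0,0,0,0.17,0.3,0,0,0,0,0,0.17,0,0,0,0,0,0,0.17]
}}

```text
time: 22.6
position: [0.551, 0.3254, 0.3418]
tool_rot: [0.762, 0.648, -0.001, -0.0]
ft_force: [0.0, 0.5, 0.2]
grip_width: 0.0362
grip_force: 0.0
```

```bash
python3 - <<'E'
from h import *
s=robot.camera('side');t=robot.camera('top')
gt=blobs(t,(8,90,150),(25,255,255),(195,160,250,215),5);gs=blobs(s,(8,90,150),(25,255,255),(215,240,275,310),5)
print(gt,gs)
if gt and gs:
    P,e=tri(max(gt,key=lambda a:a[1])[0],max(gs,key=lambda a:a[1])[0]);d=P-[.5315,.2015,0];w=np.radians(-9.4)
    print(P,e,'stand',d[0]*np.cos(w)+d[1]*np.sin(w),-d[0]*np.sin(w)+d[1]*np.cos(w))
cv2.imwrite('pics/c7.png',np.hstack([cv2.resize(t[120:240,170:290],(400,400),interpolation=2),cv2.resize(s[240:360,175:295],(400,400),interpolation=2)]))
E
```

```text
[(array([220.15730337, 184.31460674]), np.int32(89))] [(array([240.09459459, 284.72972973]), np.int32(74))]
[0.53292219 0.20355033 0.21916224] 0.0012700531944877236 stand 0.0010682195636868214 0.0022550792192869234
```

View pics/c7.png

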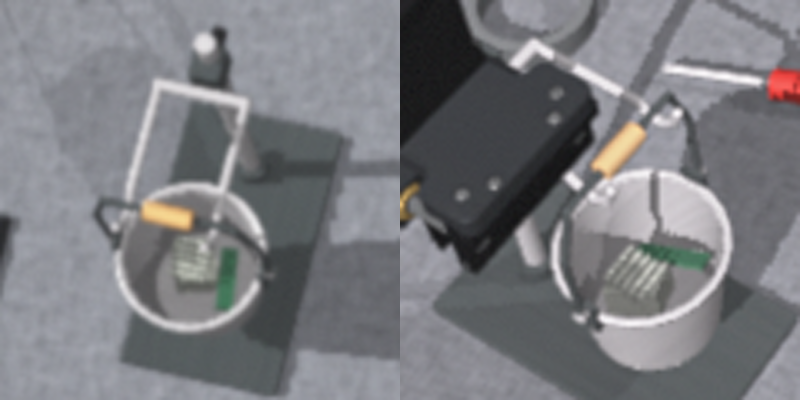

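The pail hangs level, with the tube at top crop (167,215) and the wire in both dips, about 1–2 mm from the seat centre. I let it settle, then hand in.

{"op": "jog_arm", "data": {
  "motion": [0,0,0,0,0,0,0.17,0,0,0,0,0,0,0.17,0,0,0,0,0,0,0.17,0,0,0,0,0,0,0.17,0,0,0,0,0,0,0.17,0,0,0,0,0,0,0.17,0,0,0,0,0,0,0.17,0,0,0,0,0,0,0.17,0,0,0,0,0,0,0.17,0,0,0,0,0,0,0.17,0,0,0,0,0,0,0.17,0,0,0,0,0,0,0.17]
}}

```text
time: 24.2
position: [0.5512, 0.3245, 0.3426]
tool_rot: [0.762, 0.647, 0.0, 0.0]
ft_force: [1.5, -0.4, -0.2]
grip_width: 0.036
grip_force: 0.0
```

```bash
python3 -c "
from rig import robot
print(robot.hand_in())"
```

```text
the job is handed in; nothing more can be done
None
```

The steel pail hangs level by its upright handle on the grey stand's hook, the wire bedded in both dips about 2 mm from the seat centre; I handed the job in at about 24 s, and the hand-in gave no verdict.

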